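Build a firing stack on the kiln shelf

ROBOT

A 6-joint arm with a two-finger parallel gripper is mounted at the origin on the work surface. World frame = base frame: x ahead of the robot, y to its left, z up, the work surface at z = 0. Lengths are in m, angles in rad, forces in N, time in s.
With the tool pointing down it reaches from about 0.25 to 0.775 m from the base axis. Payload 4 kg.
Tool frame: the origin (TCP) lies midway between the tips of the shut fingers; the grasp point (between the pads) lies 19 mm behind it; x points along the fingers, z is the direction in which the jaws open and shut, and the axes are right-handed (so a half turn about x gives the same grasp; the last joint's range is limited). The gripper opens to 85 mm and grips with 20 to 120 N. Pads are 22 mm wide; open, the fingers measure 114 mm over their backs; the gripper's body (76 mm by 85 mm) begins 54 mm behind the grasp point. The pads swing forward as they close: fully open they stand 13 mm farther back than shut.
Start: joints at [-1.392, 0.087, 1.371, -0, 1.684, -0.103], TCP at [0.153, -0.528, 0.231] pointing down, gripper open.
Joint ranges: [-3.1, 3.1], [-0.76, 2.03], [0.27, 2.55], [-1.08, 4.22], [0.17, 2.65], [-2.57, 2.57]. Speed limits (rad/s): [2.79, 2.79, 3.14, 3.14, 3.14, 3.14].

INTERFACE

Orientations are given as a unit quaternion [w, x, y, z].
In Python, from rig import monitor, read_camera, camera_params, robot, search_frame, masks_of gives the robot as it stands.
- The arm moves only by the tool jog_arm, never from a script. Its argument "moves" is text: rows parted by semicolons, each of 6 numbers parted by spaces: the shift along the world's x, y, z in mm, then the turn, a rotation vector about the world's x, y, z in rad. In form: x y z wx wy wz; .... A call has exactly 10 rows; each row is the pose to reach, as a shift and turn from the pose commanded when the call began; what a row does not reach only later rows make up. A row lasts 1/12 s, in which the tool goes at most 41.7 mm and 7.16 degrees, less where a joint would pass 70% of its speed; a pose out of reach is approached as far as the arm can. A call with a gripper value outside its range is refused whole. "hand" is the finger opening in mm, from 0 to 85.4, set as the call begins (left out, the last holds). The fingers move at their own pace and stop on an object; "force" is the grip in N (left out, the last holds). Time passes only in rows, so rows that repeat a pose let the fingers close, or fill a call up. It gives the time, the measured TCP pose, the force and the opening at its end, in the units of the state.
- monitor.get_state(): the state, without advancing time (a new reading comes with each control period).
- read_camera(name): name is "side" or "top" or "wrist"; returns the picture (420x560x3 uint8, blue, green, red); there is no depth.
- camera_params(name): a dict with "K" (3x3 intrinsics, pixels), "extrinsics" (4x4, takes a point from world to camera coordinates). Camera axes: x right, y up, looking along -z (the intrinsics and any distortion apply to the point x, -y, -z); pixel columns grow to the right and rows downward; lengths in m; the calibration is good to about 2 mm. A picture is of the moment at which its call begins: read the wrist's pose just before it. camera_params takes no time and is no camera call; for the wrist camera it gives the pose at the moment of the call.
- robot.close_job(): hands the job in, once; it reports no verdict.
Trained networks look in the newest picture that a camera, given by its name, has taken for a name from the list of things; names that differ only in an ending like _2 or _b are one class to them, and where a whole thing is asked for, a point or a joint stands for the part that bears it (a point fixed in the world has none). Each returns a list of dicts, best first, with "p" (0 to 1); they miss things now and then, are a little off and sometimes report something else, mostly with a low value. They report only what shows in the picture. A call takes as long as a camera call.
- search_frame(camera, target): "rect" ([centre column, centre row, width, height] in pixels, round what is visible of it).
- masks_of(camera, target): "pixels" (420x560 bool, what is visible of it) and "rect" ([centre column, centre row, width, height] in pixels, round what is visible of it).
The state is a dict: "t": time; "joints": joint angles; "joint_velocities": joint speeds; "joint_torque": joint torques, N m; "ee_pos": TCP position; "ee_rot": TCP orientation; "wrist_force": force on the tool from outside, world axes, zero at the start; "moment": the same for the moment, N m; "gripper_width": opening from 0.0 (shut) to 1.0 (fully open).
Only numpy, scipy, OpenCV 4.12 (cv2) and the standard library are available. Lean on these libraries where they do the work, as an engineer would, in place of code of your own. Each camera call takes 0.05 s, during which the arm holds its last target.

TASK

Build the firing stack on the round kiln shelf: the longest plaque at the bottom, then the ring prop, the middle-length plaque, the square prop, and the shortest plaque on top. Centre each piece over the one below, keep the long sides of the three plaques parallel, and set every piece down gently rather than dropping it. Leave the glaze jar and the wooden modelling tool where they are.

Things in the scene. Friction and masses are not known exactly. Their poses are not given: they have to be found in the camera images.
- plaque_long: Longest of three loose fired-clay plaques (red-brown, incised wavy lines): a flat block 120 x 60 x 16 mm, about 190 g. Lies flat on the table. Origin at the centre of its underside, x along the 120 mm length, y along the 60 mm width, z up. Its yaw is the long side's direction.
- prop_ring: Loose round ring prop (pale buff kiln furniture): short upright tube, 56 mm outside, 36 mm inside diameter, 22 mm high, about 60 g. Origin at the centre of its underside, z up.
- plaque_mid: Middle-length loose fired-clay plaque (incised leaves): 95 x 54 x 16 mm, about 140 g. Origin at the centre of its underside, x along the 95 mm length, y along the 54 mm width, z up.
- prop_square: Loose square prop (pale buff kiln furniture): square tube standing upright, 38 x 38 mm outside, 20 x 20 mm hole, 22 mm high, about 50 g. Origin at the centre of its underside, x and y square to its sides, z up.
- plaque_short: Shortest loose fired-clay plaque (incised heart): 70 x 48 x 16 mm, about 90 g. Origin at the centre of its underside, x along the 70 mm length, y along the 48 mm width, z up.
- kiln_shelf: Round kiln shelf, greyish-beige disc lying on the table, 160 mm diameter, 15 mm thick, does not move. It is where the stack is built. Origin at the centre of its underside, z up; its top is 15 mm above.
- plaster_bat: Square white plaster slab 150 x 150 x 15 mm with a small blue bowl (its rim 47 mm above the table) on it, does not move; not part of the job. Origin at the centre of its underside. It may lie on either side, with the kiln shelf on the other.
- glaze_jar: Small white closed glaze jar, 48 mm diameter, 45 mm high, loose, standing among the pieces; not to be disturbed. Origin at the centre of its underside.
- wood_tool: Flat wooden modelling tool, about 175 mm long, 18 mm wide at most, 8 mm thick, loose, lying in the middle of the pieces, pointing away from the robot; not to be disturbed. Origin on its underside, x along its length.

How it is judged:
On the way, in this order (a step that is already met when the one before it is completed fails the run):
1. the long plaque lies centred on the round kiln shelf, released (horizontal distance between plaque_long and kiln_shelf below 0.015 m and z of plaque_long in the frame of kiln_shelf between 0.011 and 0.019 m and angle between plaque_long's own z axis and vertical below 0.08 rad and contact force between the fingers and plaque_long below 0.2 N and linear speed of plaque_long below 0.03 m/s), for 0.2 s.
2. the ring prop stands centred on the long plaque, released (horizontal distance between prop_ring and plaque_long below 0.012 m and z of prop_ring in the frame of kiln_shelf between 0.027 and 0.035 m and angle between prop_ring's own z axis and vertical below 0.08 rad and contact force between the fingers and prop_ring below 0.2 N and linear speed of prop_ring below 0.03 m/s), for 0.2 s.
3. the middle plaque lies centred on the ring prop, parallel to the long one, released (horizontal distance between plaque_mid and prop_ring below 0.012 m and z of plaque_mid in the frame of kiln_shelf between 0.049 and 0.057 m and angle between plaque_mid's own z axis and vertical below 0.08 rad and angle between the x axis of plaque_mid and the x axis of plaque_long, either way round below 0.26 rad and contact force between the fingers and plaque_mid below 0.2 N and linear speed of plaque_mid below 0.03 m/s), for 0.2 s.
4. the square prop stands centred on the middle plaque, released (horizontal distance between prop_square and plaque_mid below 0.012 m and z of prop_square in the frame of kiln_shelf between 0.065 and 0.073 m and angle between prop_square's own z axis and vertical below 0.08 rad and contact force between the fingers and prop_square below 0.2 N and linear speed of prop_square below 0.03 m/s), for 0.2 s.
5. the short plaque lies centred on the square prop, parallel to the others, released (horizontal distance between plaque_short and prop_square below 0.012 m and z of plaque_short in the frame of kiln_shelf between 0.087 and 0.095 m and angle between plaque_short's own z axis and vertical below 0.08 rad and angle between the x axis of plaque_short and the x axis of plaque_long, either way round below 0.26 rad and contact force between the fingers and plaque_short below 0.2 N and linear speed of plaque_short below 0.03 m/s), for 0.2 s.
At the end, for the whole second after the job is handed in: On the shelf, upwards: long plaque, ring, middle plaque, square prop, short plaque; first centred within 15 mm, the others within 12 mm of the piece below; heights within 4 mm, level within 0.08 rad, plaques parallel to the long one within 0.26 rad; released and at rest (all of step 1 and all of step 2 and all of step 3 and all of step 4 and all of step 5); the robot touches nothing.
It fails at once if the glaze jar was moved by more than 30 mm or knocked over (distance of glaze_jar from where it was at the start of the episode above 0.03 m or angle between glaze_jar's own z axis and vertical above 0.6 rad).
It fails at once if the wooden tool was moved by more than 30 mm (distance of wood_tool from where it was at the start of the episode above 0.03 m).
It fails at once if a piece was dropped or flung (faster than 0.6 m/s with no finger on it) ((contact force between the fingers and plaque_long below 0.05 N and linear speed of plaque_long above 0.6 m/s) or (contact force between the fingers and prop_ring below 0.05 N and linear speed of prop_ring above 0.6 m/s) or (contact force between the fingers and plaque_mid below 0.05 N and linear speed of plaque_mid above 0.6 m/s) or (contact force between the fingers and prop_square below 0.05 N and linear speed of prop_square above 0.6 m/s) or (contact force between the fingers and plaque_short below 0.05 N and linear speed of plaque_short above 0.6 m/s)).
It also fails if it takes over 138 s, if anything falls off the work surface, if the arm or the gripper's body presses on something with over 40 N, if the wrist force passes 120 N, or if a joint passes its speed limit or range.

## Working session

There is one attempt and no reset: what is moved stays moved. The work goes in short steps, Python scripts to look and compute and a tool call to move; the robot and the scene stay as the last step left them, time stands still between calls to the robot, and variables do not carry over. Pictures are saved under pics/ and viewed, and the job is handed in when it is done.

Besides the shell and the picture viewer there is one more tool, called as name(argument=value, ...), one argument or row to a line, values as JSON. jog_arm: Moves the arm, as the interface text tells. Its arguments: {"type":"object","properties":{"moves":{"type":"string"},"hand":{"type":"number"},"force":{"type":"number"}},"required":["moves"]}

```bash
ls; mkdir -p pics; python3 - <<'E'
from rig import monitor, read_camera, camera_params
import cv2,json
s=monitor.get_state(); print(s)
for n in ("top","side","wrist"):
    p=camera_params(n); im=read_camera(n); cv2.imwrite(f"pics/{n}0.png",im); print(n,p)
E
```

```text
pics
{'t': 0.0, 'joints': array([-1.39212533e+00,  8.79895162e-02,  1.37230264e+00,  2.00254573e-06,
        1.68359566e+00, -1.03104631e-01]), 'joint_velocities': array([-2.09235116e-03,  5.48983501e-04,  1.24252937e-03, -1.71171083e-03,
       -2.60393509e-04, -9.41931087e-05]), 'joint_torque': array([ 1.31282200e-04, -3.51866341e+01, -3.13272393e+01, -2.14489710e-04,
        1.08818206e-02, -2.54970206e-05]), 'ee_pos': array([ 0.15283662, -0.52780742,  0.23009572]), 'ee_rot': array([ 0.56466205,  0.42538664,  0.5658512 , -0.4242822 ]), 'wrist_force': array([0.3468929 , 0.45318773, 0.317529  ]), 'moment': array([ 0.02361622,  0.02726037, -0.02180032]), 'gripper_width': 0.9989386360487736}
top {'K': array([[493.2466484 ,   0.        , 277.26328832],
       [  0.        , 493.2466484 , 203.29919524],
       [  0.        ,   0.        ,   1.        ]]), 'extrinsics': array([[-0.06052696, -0.99815589, -0.00461549,  0.02817564],
       [ 0.975576  , -0.06013466,  0.21127068, -0.55864554],
       [-0.21115862,  0.00828481,  0.9774167 , -0.94655996],
       [ 0.        ,  0.        ,  0. 
[... 177 characters left out ...]
.        ]]), 'extrinsics': array([[-0.89114311, -0.45336656,  0.0179643 ,  0.49834954],
       [ 0.28657134, -0.53170894,  0.79697081, -0.19627656],
       [-0.35176813,  0.7153631 ,  0.60375063, -0.7179938 ],
       [ 0.        ,  0.        ,  0.        ,  1.        ]])}
wrist {'K': array([[358.54217062,   0.        , 281.14068478],
       [  0.        , 358.54217062, 209.26734391],
       [  0.        ,   0.        ,   1.        ]]), 'extrinsics': array([[ 0.27805116, -0.96056157, -0.00300389, -0.54810497],
       [ 0.91823836,  0.26671546, -0.29274764,  0.03669724],
       [ 0.28200332,  0.07864054,  0.95618502, -0.37984258],
       [ 0.        ,  0.        ,  0.        ,  1.        ]])}
```

View pics/top0.png

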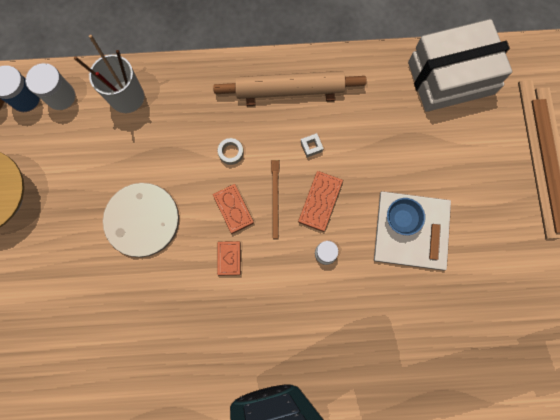

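View pics/side0.png

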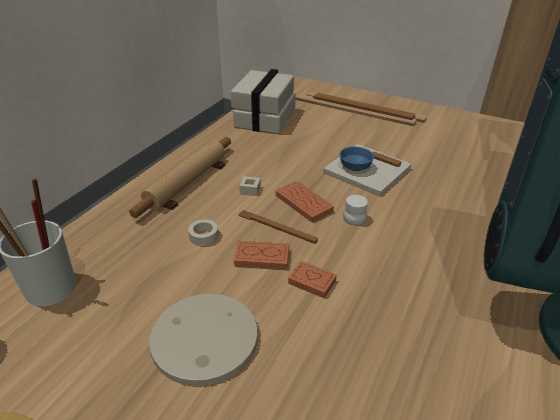

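View pics/wrist0.png

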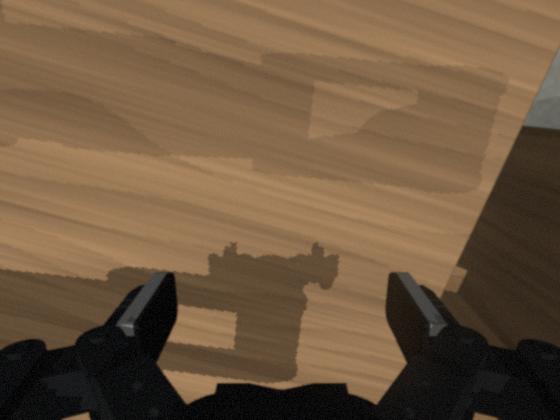

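The top view shows the shelf at (141,219), the long plaque at (321,201), the mid plaque at (233,208), the short plaque at (229,258), the ring at (230,151) and the square prop at (312,145). The wooden tool is at (275,200) and the jar at (327,252). Next I'll fit models to the masks in both fixed cameras.

```bash
cat > h.py <<'E'
import numpy as np, cv2
from scipy.optimize import minimize
from rig import monitor, read_camera, camera_params, masks_of
DIM=dict(plaque_long=(.12,.06,.016),plaque_mid=(.095,.054,.016),plaque_short=(.07,.048,.016),prop_square=(.038,.038,.022),
 prop_ring=(.056,.022),kiln_shelf=(.16,.015),glaze_jar=(.048,.045))
def proj(cp,P):
    P=np.asarray(P); E=cp["extrinsics"]; c=P@E[:3,:3].T+E[:3,3]
    q=np.c_[c[:,0],-c[:,1],-c[:,2]]@cp["K"].T
    return q[:,:2]/q[:,2:]
def pts(name,x,y,yaw,z0=0):
    d=DIM[name]
    if len(d)==3:
        a=np.array([[i*d[0]/2,j*d[1]/2] for i,j in((-1,-1),(1,-1),(1,1),(-1,1))])
    else:
        t=np.linspace(0,2*np.pi,40,endpoint=False);a=d[0]/2*np.c_[np.cos(t),np.sin(t)]
    c,s=np.cos(yaw),np.sin(yaw); a=a@np.array([[c,s],[-s,c]])+[x,y]
    return np.r_[np.c_[a,np.full(len(a),z0)],np.c_[a,np.full(len(a),z0+d[-1])]]
def hull(cp,P): return cv2.convexHull(proj(cp,P).astype(np.float32))
def backproj(cp,uv,z):
    K=cp["K"];E=cp["extrinsics"];R=E[:3,:3];C=-R.T@E[:3,3]
    r=np.linalg.solve(K,[uv[0],uv[1],1]); d=R.T@np.array([r[0],-r[1],-r[2]])
    return C+d*(z-C[2])/d[2]
def fit(name,obs,init,z0=0):
    S=4
    data=[]
    for cp,m in obs:
        ys,xs=np.where(m); x0,x1,y0,y1=xs.min()-12,xs.max()+12,ys.min()-12,ys.max()+12
        x0=max(x0,0);y0=max(y0,0)
        mm=cv2.resize(m[y0:y1,x0:x1].astype(np.float32),None,fx=S,fy=S,interpolation=cv2.INTER_LINEAR)>.5
        data.append((cp,mm,x0,y0))
    def cost(p):
        c=0
        for cp,mm,x0,y0 in data:
            h=(hull(cp,pts(name,p[0],p[1],p[2],z0)).reshape(-1,2)-[x0,y0]+.5)*S-.5
            im=np.zeros(mm.shape,np.uint8); cv2.fillPoly(im,[np.round(h*16).astype(np.int32)],1,shift=4)
            im=im>0; c+=1-(im&mm).sum()/(im|mm).sum()
        return c/len(data)
    best=None
    yaws=[0] if len(DIM[name])==2 else np.arange(0,np.pi if name!='prop_square' else np.pi/2,np.pi/12)
    if len(init)==3: yaws=[init[2]]
    for yw in yaws:
        r=minimize(cost,[init[0],init[1],yw],method='Nelder-Mead',options=dict(initial_simplex=np.array([[init[0],init[1],yw],[init[0]+.01,init[1],yw],[init[0],init[1]+.01,yw],[init[0],init[1],yw+.2]]),xatol=1e-4,fatol=1e-4))
        if best is None or r.fun<best.fun: best=r
    return best.x,best.fun
def fill(m):
    c,_=cv2.findContours(m.astype(np.uint8),cv2.RETR_EXTERNAL,cv2.CHAIN_APPROX_NONE)
    k=max(c,key=cv2.contourArea); o=np.zeros(m.shape,np.uint8); cv2.drawContours(o,[k],-1,1,-1); return o>0
E
python3 - <<'E'
from h import *
import pickle
ims={n:read_camera(n) for n in("top","side")}
cps={n:camera_params(n) for n in("top","side")}
C={'plaque_long':(321,201),'plaque_mid':(233,208),'plaque_short':(229,258),'prop_square':(312,145),'prop_ring':(230,151),'kiln_shelf':(141,219),'glaze_jar':(327,252)}
for k,uv in C.items():
    ob=[]
    for n in cps:
        r=masks_of(n,k)
        if r: print(k,n,round(r[0]['p'],2),np.round(r[0]['rect']),end=' ');ob.append((cps[n],fill(r[0]['pixels'])))
    i=backproj(cps['top'],uv,.01)[:2]
    print()
    for o in (ob[:1],ob[1:],ob):
        if o:
            p,f=fit(k,o,i); print('   ',np.round(p,4),round(f,3))
    for n in cps: cv2.polylines(ims[n],[np.round(hull(cps[n],pts(k,*p))).astype(int)],True,(0,255,0),1)
r=masks_of('top','wood_tool');ys,xs=np.where(r[0]['pixels']);b=cv2.boxPoints(cv2.minAreaRect(np.c_[xs,ys].astype(np.float32)))
print('tool',[np.round(backproj(cps['top'],q,.004)[:2],3) for q in b])
for n in ims: cv2.imwrite(f'pics/fit_{n}.png',ims[n])
print(monitor.get_state()['t'])
E
```

```text
plaque_long top 0.59 [322. 201.  46.  64.] 
    [ 0.5702 -0.0986  2.7026] 0.037
    [ 0.5702 -0.0986  2.7026] 0.037
plaque_mid top 0.89 [231. 209.  45.  50.] plaque_mid side 0.57 [262. 255.  56.  29.] 
    [0.5651 0.0893 3.5296] 0.054
    [0.5647 0.0892 0.4246] 0.086
    [0.5648 0.0893 3.5303] 0.071
plaque_short top 0.67 [228. 258.  23.  35.] plaque_short side 0.85 [313. 280.  48.  41.] 
    [ 0.4602  0.1026 -0.0277] 0.08
    [ 0.4589  0.1023 -0.0646] 0.078
    [ 0.459   0.1024 -0.0289] 0.086
prop_square top 0.58 [312. 145.  20.  19.] prop_square side 0.88 [251. 185.  21.  18.] 
    [ 0.6953 -0.0904  0.2705] 0.069
    [ 0.6944 -0.0887  1.8486] 0.071
    [ 0.6948 -0.0902  0.2968] 0.075
prop_ring top 0.97 [230. 153.  23.  28.] prop_ring side 0.68 [202. 232.  31.  27.] 
    [0.693  0.0886 0.0088] 0.068
    [0.6928 0.0899 0.0792] 0.047
    [0.6929 0.0892 0.0835] 0.061
kiln_shelf top 0.74 [141. 222.  77.  74.] kiln_shelf side 0.63 [203. 340. 109.  90.] 
    [0.554  0.2858 0.1489] 0.039
    [0.5534 0.2863 0.113 ] 0.029
    [0.5536 0.2863 0.0862] 0.034
glaze_jar top 0.97 [328. 250.  27.  22.] glaze_jar side 0.79 [353. 212.  18.  32.] 
    [ 0.4574 -0.1002  0.2846] 0.169
    [ 0.4584 -0.1001  0.1775] 0.145
    [ 0.4574 -0.1014  0.135 ] 0.159
tool [array([0.669, 0.001]), array([ 0.668, -0.014]), array([ 0.496, -0.003]), array([0.497, 0.011])]
1.0
```

View pics/fit_top.png

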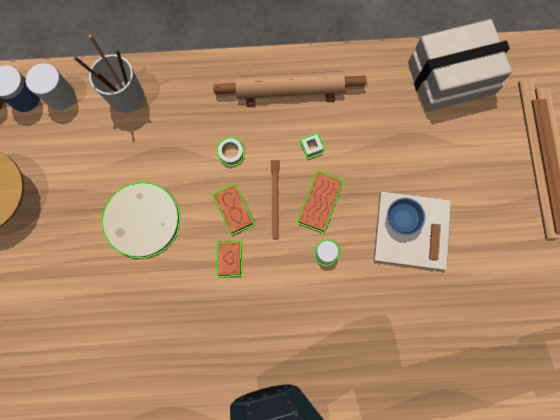

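View pics/fit_side.png

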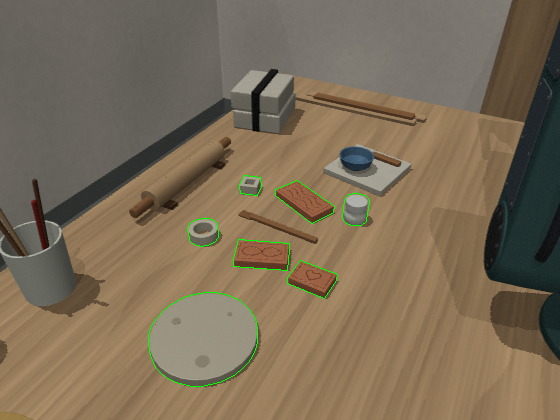

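```bash
python3 - <<'E'
from h import *
from scipy.spatial.transform import Rotation as R
s=monitor.get_state();q=s['ee_rot'];M=R.from_quat([q[1],q[2],q[3],q[0]]).as_matrix()
print(M.round(4));psi0=np.arctan2(M[1,2],M[0,2]);j=s['joints'];c=psi0-j[0]+j[5];print('psi0',psi0,'c',c,s['ee_pos'])
T=dict(long=(.5702,-.0986,2.7026),mid=(.5648,.0893,.389),short=(.459,.1024,-.03),square=(.6948,-.0902,.28),ring=(.6929,.0892,.0),shelf=(.5536,.2863,0))
for k,(x,y,w) in T.items():
    for n in(-2,-1,0,1,2):
        psi=w+np.pi/2+n*np.pi; j6=np.arctan2(y,x)-psi+c
        if abs(j6)<2.57: print(k,'psi',round(psi,3),'turn',round(psi-psi0,3),'j6',round(j6,2))
E
```

```text
[[ 0.000e+00  9.606e-01  2.781e-01]
 [-1.000e-04  2.781e-01 -9.606e-01]
 [-1.000e+00 -0.000e+00  1.000e-04]]
psi0 -1.2890088059999303 c 1.1763157063693352e-06 [ 0.15293331 -0.52833895  0.23135655]
long psi -2.01 turn -0.721 j6 1.84
long psi 1.132 turn 2.421 j6 -1.3
mid psi -1.182 turn 0.107 j6 1.34
mid psi 1.96 turn 3.249 j6 -1.8
short psi -1.601 turn -0.312 j6 1.82
short psi 1.541 turn 2.83 j6 -1.32
square psi -1.291 turn -0.002 j6 1.16
square psi 1.851 turn 3.14 j6 -1.98
ring psi -1.571 turn -0.282 j6 1.7
ring psi 1.571 turn 2.86 j6 -1.44
shelf psi -1.571 turn -0.282 j6 2.05
shelf psi 1.571 turn 2.86 j6 -1.09
```

jog_arm(
  moves="15 15 0 0 0 0; 43 44 -10 0 0 -0.1; 71 73 -20 0 0 -0.2; 99 102 -30 0 0 -0.3; 127 131 -40 0 0 -0.4; 155 160 -50 0 0 -0.5; 183 188 -60 0 0 -0.6; 211 217 -70 0 0 -0.7; 239 246 -80 0 0 -0.721; 267 275 -90 0 0 -0.721",
  hand=85,
  force=40,
)

```text
t: 1.83
ee_pos: [0.4211, -0.2517, 0.1412]
ee_rot: [0.379, 0.597, 0.378, -0.597]
wrist_force: [0.8, -1.0, -0.1]
gripper_width: 0.998
```

jog_arm(
  moves="25 26 0 0 0 0; 50 51 0 0 0 0; 75 77 0 0 0 0; 100 103 0 0 0 0; 125 129 -10 0 0 0; 143 147 -20 0 0 0; 150 154 -30 0 0 0; 150 154 -40 0 0 0; 150 154 -50 0 0 0; 150 154 -50 0 0 0",
)

```text
t: 2.67
ee_pos: [0.5673, -0.1, 0.0881]
ee_rot: [-0.377, -0.595, -0.38, 0.599]
wrist_force: [-0.8, -0.4, -1.0]
gripper_width: 0.994
```

```bash
python3 - <<'E'
from h import *
s=monitor.get_state();print(s['ee_pos'],s['wrist_force'])
cp=camera_params('wrist');im=read_camera('wrist')
cv2.polylines(im,[np.round(hull(cp,pts('plaque_long',.5702,-.0986,2.7026))).astype(int)],True,(0,255,0),1)
cv2.imwrite('pics/w1.png',im)
E
```

```text
[ 0.56734086 -0.09998268  0.08812658] [-0.79171778 -0.40621031 -0.98738675]
```

View pics/w1.png

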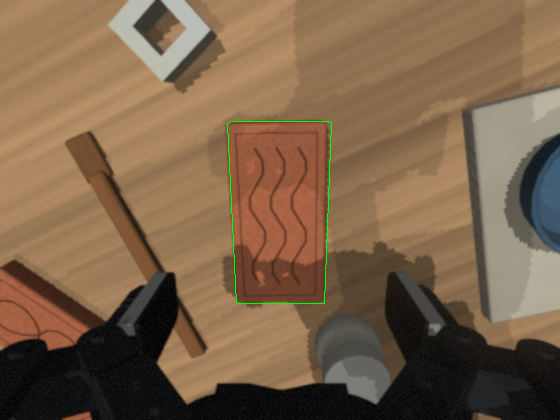

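The wrist view shows the fitted outline on the long plaque at (280,212), to within about 1 mm. The jar at (350,350) sits clear of the fingers, so I'll go down.

jog_arm(
  moves="0 0 -15 0 0 0; 0 0 -30 0 0 0; 0 0 -45 0 0 0; 0 0 -58 0 0 0; 0 0 -68 0 0 0; 0 0 -76 0 0 0; 0 0 -83 0 0 0; 0 0 -88 0 0 0; 0 0 -91 0 0 0; 0 0 -91 0 0 0",
)

```text
t: 3.55
ee_pos: [0.5697, -0.0993, -0.0001]
ee_rot: [-0.379, -0.597, -0.379, 0.597]
wrist_force: [-0.6, 0.3, -0.1]
gripper_width: 0.994
```

jog_arm(
  moves="0 0 0 0 0 0; 0 0 0 0 0 0; 0 0 0 0 0 0; 0 0 0 0 0 0; 0 0 0 0 0 0; 0 0 0 0 0 0; 0 0 0 0 0 0; 0 0 0 0 0 0; 0 0 0 0 0 0; 0 0 0 0 0 0",
  hand=50,
)

```text
t: 4.38
ee_pos: [0.5708, -0.0994, 0.0014]
ee_rot: [0.38, 0.597, 0.379, -0.596]
wrist_force: [0.3, 1.1, 5.8]
gripper_width: 0.688
```

jog_arm(
  moves="0 0 5 0 0 0; 0 0 15 0 0 0; 0 0 30 0 0 0; 0 0 50 0 0 0; 0 10 70 0 0 0; -1 30 80 0 0 0.1; -3 60 80 0 0 0.2; -4 90 80 0 0 0.3; -5 120 80 0 0 0.4; -6 150 80 0 0 0.5",
)

```text
t: 5.22
ee_pos: [0.563, 0.0518, 0.0801]
ee_rot: [0.516, 0.483, 0.516, -0.484]
wrist_force: [1.7, 0.4, -1.2]
gripper_width: 0.686
```

```bash
python3 - <<'E'
from h import *
s=monitor.get_state();print(s['ee_pos'],s['wrist_force'],s['gripper_width'])
cv2.imwrite('pics/s1.png',read_camera('side'))
E
```

```text
[0.56299746 0.05175233 0.08009204] [ 1.74094703  0.4040881  -1.23648088] 0.6863928671240019
```

View pics/s1.png

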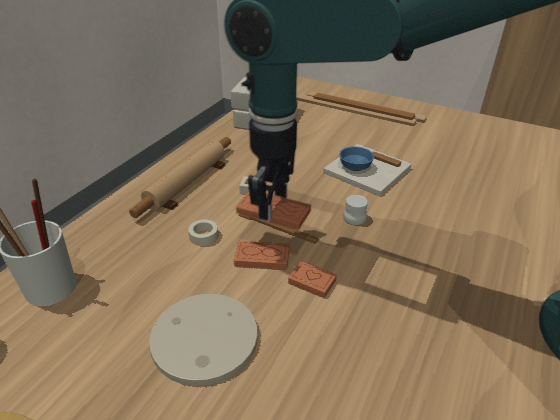

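jog_arm(
  moves="-1 30 0 0 0 0.05; -2 65 0 0 0 0.1; -4 100 0 0 0 0.15; -5 135 0 0 0 0.2; -7 165 0 0 0 0.221; -8 195 0 0 0 0.221; -9 218 0 0 0 0.221; -10 230 -5 0 0 0.221; -10 236 -10 0 0 0.221; -10 236 -15 0 0 0.221",
)

```text
t: 6.1
ee_pos: [0.5534, 0.2869, 0.0643]
ee_rot: [0.565, 0.424, 0.566, -0.425]
wrist_force: [-0.1, -0.7, -2.1]
gripper_width: 0.687
```

jog_arm(
  moves="0 0 -10 0 0 0; 0 0 -20 0 0 0; 0 0 -28 0 0 0; 0 0 -35 0 0 0; 0 0 -40 0 0 0; 0 0 -44 0 0 0; 0 0 -46 0 0 0; 0 0 -47 0 0 0; 0 0 -48 0 0 0; 0 0 -48 0 0 0",
)

```text
t: 6.93
ee_pos: [0.5542, 0.2868, 0.0177]
ee_rot: [0.565, 0.425, 0.565, -0.425]
wrist_force: [0.1, 0.7, -2.3]
gripper_width: 0.69
```

jog_arm(
  moves="0 0 -0.5 0 0 0; 0 0 -1 0 0 0; 0 0 -1 0 0 0; 0 0 -1.5 0 0 0; 0 0 -2 0 0 0; 0 0 -2 0 0 0; 0 0 -2 0 0 0; 0 0 -2 0 0 0; 0 0 -2 0 0 0; 0 0 -2 0 0 0",
)

```text
t: 7.77
ee_pos: [0.554, 0.2868, 0.0164]
ee_rot: [0.565, 0.425, 0.565, -0.425]
wrist_force: [-2.9, -1.1, 5.5]
gripper_width: 0.694
```

jog_arm(
  moves="0 0 0 0 0 0; 0 0 0 0 0 0; 0 0 0 0 0 0; 0 0 0 0 0 0; 0 0 0 0 0 0; 0 0 10 0 0 0; 0 0 25 0 0 0; 0 0 45 0 0 0; 0 0 70 0 0 0; 0 0 100 0 0 0",
  hand=85,
)

```text
t: 8.6
ee_pos: [0.553, 0.2863, 0.1153]
ee_rot: [0.565, 0.424, 0.566, -0.426]
wrist_force: [0.8, 0.8, 0.3]
gripper_width: 0.997
```

```bash
cat > meas.py <<'E'
from h import *
import sys
# args: name z0 x y yaw cams...
def meas(name,z0,init,cams=('top','side'),tag=None):
    ob=[]
    for n in cams:
        cp=camera_params(n);im=read_camera(n);r=masks_of(n,name)
        if not r: print(n,'none');continue
        p,f=fit(name,[(cp,fill(r[0]['pixels']))],init,z0);print(name,n,round(r[0]['p'],2),np.round(p,4),round(f,3))
        cv2.polylines(im,[np.round(hull(cp,pts(name,*p,z0))).astype(int)],True,(0,255,0),1)
        if tag: cv2.imwrite(f'pics/{tag}_{n}.png',im)
E
python3 - <<'E'
from meas import *
meas('plaque_long',.015,(.554,.286,.28),('top','side','wrist'),'m1')
s=monitor.get_state();print(s['ee_pos'],s['wrist_force'],s['gripper_width'])
E
```

```text
plaque_long top 0.91 [0.5582 0.279  0.282 ] 0.38
plaque_long side 0.97 [0.5533 0.2868 0.2954] 0.051
plaque_long wrist 0.59 [0.5548 0.2874 0.3015] 0.026
[0.5533308  0.28642952 0.11444127] [-0.42766197  0.13774743 -0.1414976 ] 0.9928730881746585
```

View pics/m1_side.png

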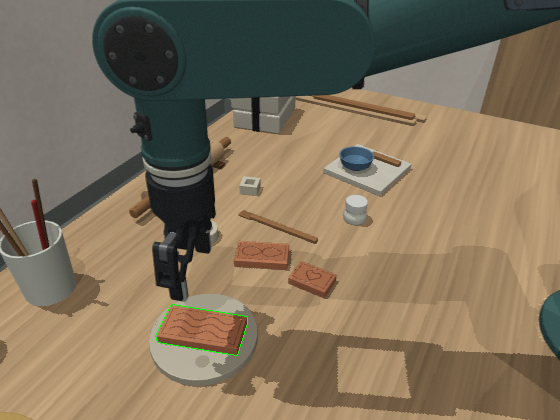

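View pics/m1_wrist.png

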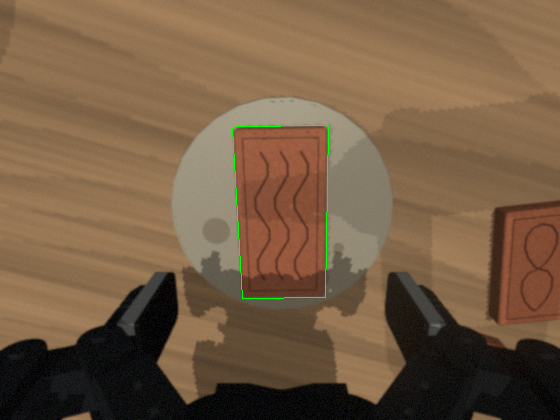

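The long plaque lies centred at about (0.554, 0.287); the top view is blocked by the arm, but the side and wrist fits agree. Next is the ring.

jog_arm(
  moves="14 -20 0 0 0 0; 36 -51 0 0 0 0; 58 -82 0 0 0 0; 80 -113 0 0 0 0; 102 -144 -5 0 0 0; 122 -173 -15 0 0 0; 134 -190 -25 0 0 0; 139 -197 -35 0 0 0; 139 -197 -45 0 0 0; 139 -197 -50 0 0 0",
)

```text
t: 9.73
ee_pos: [0.6909, 0.0902, 0.0617]
ee_rot: [0.563, 0.424, 0.567, -0.426]
wrist_force: [-0.7, 0.4, -0.5]
gripper_width: 0.993
```

```bash
python3 - <<'E'
from meas import *
meas('prop_ring',0,(.693,.089,0),('wrist',),'m2')
s=monitor.get_state();print(s['ee_pos'],s['wrist_force'],s['gripper_width'])
E
```

```text
prop_ring wrist 0.86 [0.6934 0.0901 0.1444] 0.031
[0.69074373 0.09144127 0.06273934] [-0.71471216  0.1713671   0.51120435] 0.9982374726404941
```

View pics/m2_wrist.png

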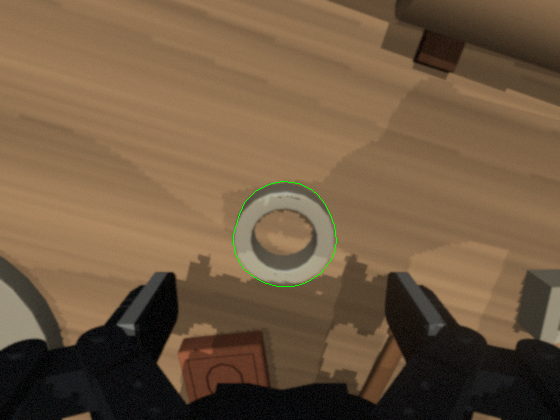

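The ring is in view at (285,235), centred between the fingers.

jog_arm(
  moves="0 0 -12 0 0 0; 0 0 -24 0 0 0; 0 0 -35 0 0 0; 0 0 -45 0 0 0; 0 0 -52 0 0 0; 0 0 -57 0 0 0; 0 0 -60 0 0 0; 0 0 -60 0 0 0; 0 0 -60 0 0 0; 0 0 -60 0 0 0",
)

```text
t: 10.67
ee_pos: [0.6935, 0.0896, 0.0062]
ee_rot: [0.566, 0.425, 0.565, -0.425]
wrist_force: [0.2, 0.4, 0.8]
gripper_width: 0.994
```

jog_arm(
  moves="0 0 0 0 0 0; 0 0 0 0 0 0; 0 0 0 0 0 0; 0 0 0 0 0 0; 0 0 0 0 0 0; 0 0 0 0 0 0; 0 0 0 0 0 0; 0 0 0 0 0 0; 0 0 0 0 0 0; 0 0 0 0 0 0",
  hand=45,
  force=30,
)

```text
t: 11.5
ee_pos: [0.6936, 0.0897, 0.0065]
ee_rot: [0.566, 0.425, 0.565, -0.424]
wrist_force: [-1.2, 0.5, 5.4]
gripper_width: 0.64
```

jog_arm(
  moves="0 0 5 0 0 0; 0 0 15 0 0 0; 0 0 35 0 0 0; 0 0 60 0 0 0; -14 20 80 0 0 0; -34 49 90 0 0 0; -55 78 90 0 0 0; -76 108 90 0 0 0; -97 138 90 0 0 0; -114 163 90 0 0 0",
)

```text
t: 12.33
ee_pos: [0.5768, 0.2545, 0.0954]
ee_rot: [0.565, 0.424, 0.566, -0.425]
wrist_force: [0.7, 0.7, -0.3]
gripper_width: 0.643
```

jog_arm(
  moves="-12 17 0 0 0 0; -20 29 -5 0 0 0; -24.5 34.5 -15 0 0 0; -24.5 34.5 -25 0 0 0; -24.5 34.5 -35 0 0 0; -24.5 34.5 -43 0 0 0; -24.5 34.5 -49 0 0 0; -24.5 34.5 -53 0 0 0; -24.5 34.5 -56 0 0 0; -24.5 34.5 -56 0 0 0",
)

```text
t: 13.17
ee_pos: [0.5545, 0.2865, 0.0385]
ee_rot: [0.565, 0.425, 0.565, -0.425]
wrist_force: [-0.5, -1.0, -0.9]
gripper_width: 0.646
```

jog_arm(
  moves="0 0 -0.5 0 0 0; 0 0 -1 0 0 0; 0 0 -1.5 0 0 0; 0 0 -2 0 0 0; 0 0 -2.5 0 0 0; 0 0 -3 0 0 0; 0 0 -3 0 0 0; 0 0 -3 0 0 0; 0 0 -3 0 0 0; 0 0 -3 0 0 0",
)

```text
t: 14.0
ee_pos: [0.5547, 0.2873, 0.0374]
ee_rot: [0.566, 0.425, 0.565, -0.425]
wrist_force: [-2.1, -0.3, 5.7]
gripper_width: 0.646
```

Contact. I'll release it.

jog_arm(
  moves="0 0 0 0 0 0; 0 0 0 0 0 0; 0 0 0 0 0 0; 0 0 0 0 0 0; 0 0 0 0 0 0; 0 0 10 0 0 0; 0 0 25 0 0 0; 0 0 45 0 0 0; 0 0 70 0 0 0; 0 0 80 0 0 0",
  hand=85,
)

```text
t: 14.83
ee_pos: [0.5562, 0.2879, 0.121]
ee_rot: [0.567, 0.427, 0.564, -0.423]
wrist_force: [-0.2, 0.7, 1.3]
gripper_width: 0.998
```

```bash
python3 - <<'E'
from meas import *
meas('prop_ring',.031,(.554,.286,.28),('side','wrist'),'m3')
s=monitor.get_state();print(s['ee_pos'],s['wrist_force'],s['gripper_width'])
E
```

```text
prop_ring side 0.65 [0.554 0.286 0.28 ] 1.0
prop_ring wrist 0.81 [0.5546 0.2881 0.3006] 0.056
[0.55421902 0.28707623 0.11589729] [-0.71609983 -0.47584546 -0.52737869] 0.9961572997114607
```

View pics/m3_wrist.png

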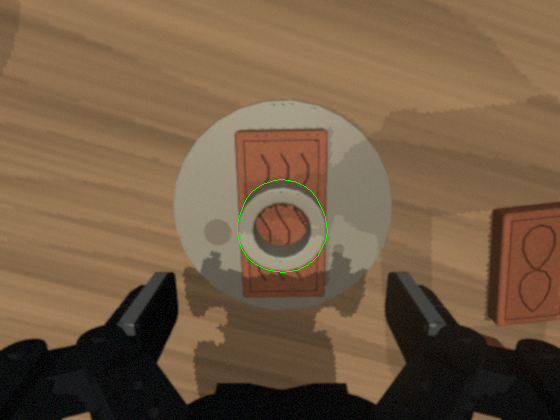

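The ring is centred on the long plaque, at wrist pixel (282,227). Next is the mid plaque.

jog_arm(
  moves="1 -15 0 0 0 0.03; 2 -45 0 0 0 0.06; 4 -80 0 0 0 0.107; 6 -115 0 0 0 0.107; 8 -150 -5 0 0 0.107; 10 -178 -10 0 0 0.107; 11 -193 -20 0 0 0.107; 11 -198 -30 0 0 0.107; 11 -198 -40 0 0 0.107; 11 -198 -46 0 0 0.107",
)

```text
t: 15.87
ee_pos: [0.5638, 0.0897, 0.0672]
ee_rot: [0.586, 0.393, 0.589, -0.395]
wrist_force: [0.3, 0.5, -0.5]
gripper_width: 0.994
```

```bash
python3 - <<'E'
from meas import *
meas('plaque_mid',0,(.565,.089,.389),('wrist',),'m4')
s=monitor.get_state();print(s['ee_pos'],s['wrist_force'],s['gripper_width'])
E
```

```text
plaque_mid wrist 0.7 [0.5657 0.0903 0.4003] 0.025
[0.56369483 0.09038397 0.06761803] [-0.19647675 -0.487762    0.84011222] 0.99336433072408
```

View pics/m4_wrist.png

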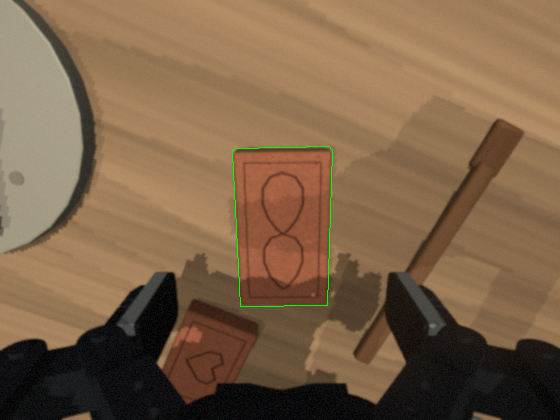

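The mid plaque is at (283,227) and the fit agrees. The tool is about 20 mm clear of the right finger.

jog_arm(
  moves="0 0 -13 0 0 0; 0 0 -26 0 0 0; 0 0 -38 0 0 0; 0 0 -49 0 0 0; 0 0 -57 0 0 0; 0 0 -63 0 0 0; 0 0 -67 0 0 0; 0 0 -68 0 0 0; 0 0 -68 0 0 0; 0 0 -68 0 0 0",
)

```text
t: 16.8
ee_pos: [0.566, 0.0891, 0.0029]
ee_rot: [0.587, 0.394, 0.587, -0.394]
wrist_force: [0.3, 0.5, 0.2]
gripper_width: 0.994
```

jog_arm(
  moves="0 0 0 0 0 0; 0 0 0 0 0 0; 0 0 0 0 0 0; 0 0 0 0 0 0; 0 0 0 0 0 0; 0 0 0 0 0 0; 0 0 0 0 0 0; 0 0 0 0 0 0; 0 0 0 0 0 0; 0 0 0 0 0 0",
  hand=44,
  force=40,
)

```text
t: 17.63
ee_pos: [0.5661, 0.0892, 0.0032]
ee_rot: [0.588, 0.394, 0.587, -0.394]
wrist_force: [0.6, 0.0, 5.2]
gripper_width: 0.621
```

jog_arm(
  moves="0 0 5 0 0 0; 0 0 15 0 0 0; 0 0 35 0 0 0; 0 0 60 0 0 0; -1 15 85 0 0 -0.05; -3 45 98 0 0 -0.1; -5 80 98 0 0 -0.107; -7 115 98 0 0 -0.107; -9 150 98 0 0 -0.107; -10 177 98 0 0 -0.107",
)

```text
t: 18.47
ee_pos: [0.5544, 0.2687, 0.1004]
ee_rot: [0.565, 0.424, 0.566, -0.425]
wrist_force: [0.1, -1.0, -0.9]
gripper_width: 0.624
```

jog_arm(
  moves="0 12 0 0 0 0; -0.5 20 -3 0 0 0; -0.5 21.5 -12 0 0 0; -0.5 21.5 -20 0 0 0; -0.5 21.5 -28 0 0 0; -0.5 21.5 -34 0 0 0; -0.5 21.5 -38 0 0 0; -0.5 21.5 -41 0 0 0; -0.5 21.5 -42 0 0 0; -0.5 21.5 -42 0 0 0",
)

```text
t: 19.3
ee_pos: [0.555, 0.2873, 0.0581]
ee_rot: [0.565, 0.425, 0.565, -0.425]
wrist_force: [0.7, -0.4, -1.7]
gripper_width: 0.615
```

jog_arm(
  moves="0 0 -0.5 0 0 0; 0 0 -1 0 0 0; 0 0 -1.5 0 0 0; 0 0 -2 0 0 0; 0 0 -2.5 0 0 0; 0 0 -3 0 0 0; 0 0 -3.5 0 0 0; 0 0 -3.5 0 0 0; 0 0 -3.5 0 0 0; 0 0 -3.5 0 0 0",
)

```text
t: 20.13
ee_pos: [0.5551, 0.2878, 0.0562]
ee_rot: [0.565, 0.425, 0.565, -0.425]
wrist_force: [-1.7, -0.8, 5.8]
gripper_width: 0.619
```

jog_arm(
  moves="0 0 0 0 0 0; 0 0 0 0 0 0; 0 0 0 0 0 0; 0 0 0 0 0 0; 0 0 0 0 0 0; 0 0 10 0 0 0; 0 0 25 0 0 0; 0 0 45 0 0 0; 0 0 65 0 0 0; 0 0 75 0 0 0",
  hand=85,
)

```text
t: 20.97
ee_pos: [0.5563, 0.2882, 0.1337]
ee_rot: [0.566, 0.426, 0.564, -0.423]
wrist_force: [-0.3, 0.7, 1.4]
gripper_width: 0.995
```

```bash
python3 - <<'E'
from meas import *
meas('plaque_mid',.053,(.554,.286,.28),('side','wrist'),'m5')
s=monitor.get_state();print(s['ee_pos'],s['wrist_force'],s['gripper_width'])
E
```

```text
plaque_mid side 0.73 [0.5535 0.2875 0.2946] 0.093
plaque_mid wrist 0.8 [0.5548 0.2885 0.2851] 0.031
[0.55478928 0.28762575 0.12954852] [-0.16049577 -0.10573376 -0.50120763] 0.9959961203162038
```

View pics/m5_wrist.png

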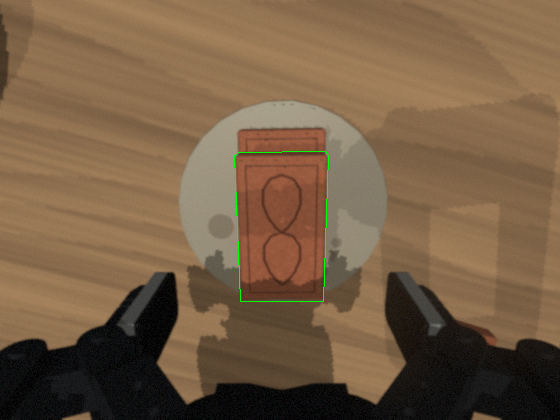

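View pics/m5_side.png

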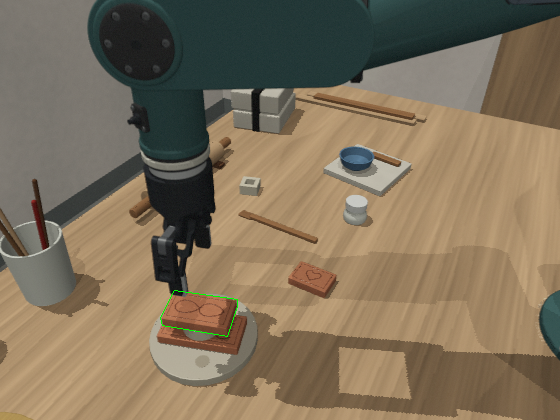

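The mid plaque is centred and parallel, with a yaw of 0.285. Next is the square prop.

jog_arm(
  moves="5 -15 0 0 0 0; 16 -45 0 0 0 0; 29 -80 0 0 0 0; 42 -115 0 0 0 0; 55 -150 0 0 0 0; 68 -185 0 0 0 0; 81 -220 0 0 0 0; 94 -255 -10 0 0 0; 107 -290 -20 0 0 0; 120 -325 -30 0 0 0",
)

```text
t: 22.0
ee_pos: [0.6743, -0.039, 0.0973]
ee_rot: [0.564, 0.424, 0.566, -0.425]
wrist_force: [1.1, -0.2, -0.9]
gripper_width: 0.999
```

jog_arm(
  moves="10 -25 0 0 0 0; 17 -44 -5 0 0 0; 20 -51 -15 0 0 0; 20.5 -53 -22 0 0 0; 20.5 -53 -30 0 0 0; 20.5 -53 -35 0 0 0; 20.5 -53 -35 0 0 0; 20.5 -53 -35 0 0 0; 20.5 -53 -35 0 0 0; 20.5 -53 -35 0 0 0",
)

```text
t: 22.83
ee_pos: [0.6959, -0.0896, 0.066]
ee_rot: [0.566, 0.425, 0.565, -0.424]
wrist_force: [0.1, -0.2, 0.3]
gripper_width: 0.998
```

```bash
python3 - <<'E'
from meas import *
meas('prop_square',0,(.695,-.09,.28),('wrist',),'m6')
s=monitor.get_state();print(s['ee_pos'],s['wrist_force'],s['gripper_width'])
E
```

```text
prop_square wrist 0.95 [ 0.696  -0.0884  0.3072] 0.014
[ 0.69587079 -0.0899734   0.06587615] [0.42777346 0.80537008 0.49612175] 0.9940321462406045
```

View pics/m6_wrist.png

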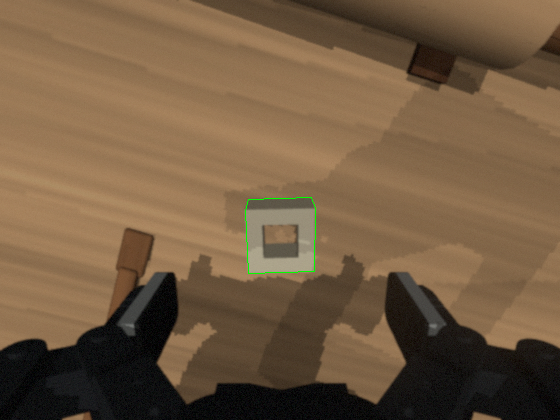

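The square prop is at (281,236), aligned with the jaws. I'll narrow the opening to stay clear of the tool.

jog_arm(
  moves="0 0 0 0 0 0; 0 0 -12 0 0 0; 0 0 -24 0 0 0; 0 0 -35 0 0 0; 0 0 -44 0 0 0; 0 0 -51 0 0 0; 0 0 -56 0 0 0; 0 0 -58 0 0 0; 0 0 -58 0 0 0; 0 0 -58 0 0 0",
  hand=65,
)

```text
t: 23.77
ee_pos: [0.6958, -0.0904, 0.0072]
ee_rot: [0.565, 0.425, 0.565, -0.425]
wrist_force: [0.8, -1.1, -0.7]
gripper_width: 0.763
```

jog_arm(
  moves="0 0 0 0 0 0; 0 0 0 0 0 0; 0 0 0 0 0 0; 0 0 0 0 0 0; 0 0 0 0 0 0; 0 0 0 0 0 0; 0 0 0 0 0 0; 0 0 0 0 0 0; 0 0 0 0 0 0; 0 0 0 0 0 0",
  hand=28,
  force=30,
)

```text
t: 24.6
ee_pos: [0.6962, -0.0905, 0.008]
ee_rot: [0.566, 0.425, 0.565, -0.425]
wrist_force: [0.0, -0.1, 5.0]
gripper_width: 0.438
```

jog_arm(
  moves="0 0 5 0 0 0; 0 0 15 0 0 0; 0 0 30 0 0 0; 0 0 50 0 0 0; -1 5 70 0 0 0; -7 20 90 0 0 0; -18 50 105 0 0 0; -31 85 115 0 0 0; -44 120 120 0 0 0; -57 155 120 0 0 0",
)

```text
t: 25.43
ee_pos: [0.6384, 0.0658, 0.1291]
ee_rot: [0.566, 0.426, 0.564, -0.424]
wrist_force: [-0.1, 1.1, -1.3]
gripper_width: 0.438
```

jog_arm(
  moves="-13 35 0 0 0 0; -26 70 0 0 0 0; -39 105 0 0 0 0; -52 140 0 0 0 0; -65 175 0 0 0 0; -76 203 0 0 0 0; -82 218 -3 0 0 0; -84 223 -8 0 0 0; -84 223 -16 0 0 0; -84 223 -22 0 0 0",
)

```text
t: 26.27
ee_pos: [0.5543, 0.2868, 0.1036]
ee_rot: [0.565, 0.424, 0.565, -0.425]
wrist_force: [0.2, -0.2, -0.4]
gripper_width: 0.433
```

jog_arm(
  moves="0 0 -7 0 0 0; 0 0 -13 0 0 0; 0 0 -18 0 0 0; 0 0 -22 0 0 0; 0 0 -24 0 0 0; 0 0 -25 0 0 0; 0 0 -26 0 0 0; 0 0 -26 0 0 0; 0 0 -26 0 0 0; 0 0 -26 0 0 0",
)

```text
t: 27.1
ee_pos: [0.5546, 0.2878, 0.0793]
ee_rot: [0.565, 0.425, 0.565, -0.425]
wrist_force: [-0.0, 0.9, -1.3]
gripper_width: 0.433
```

jog_arm(
  moves="0 0 -0.5 0 0 0; 0 0 -1 0 0 0; 0 0 -1.5 0 0 0; 0 0 -2 0 0 0; 0 0 -2.5 0 0 0; 0 0 -3 0 0 0; 0 0 -3.5 0 0 0; 0 0 -3.5 0 0 0; 0 0 -3.5 0 0 0; 0 0 -3.5 0 0 0",
)

```text
t: 27.93
ee_pos: [0.5545, 0.2877, 0.077]
ee_rot: [0.565, 0.425, 0.565, -0.425]
wrist_force: [-3.0, -1.3, 6.1]
gripper_width: 0.432
```

jog_arm(
  moves="0 0 0 0 0 0; 0 0 0 0 0 0; 0 0 0 0 0 0; 0 0 0 0 0 0; 0 0 0 0 0 0; 0 0 0 0 0 0; 0 0 10 0 0 0; 0 0 25 0 0 0; 0 0 45 0 0 0; 0 0 60 0 0 0",
  hand=85,
)

```text
t: 28.77
ee_pos: [0.5548, 0.2879, 0.1375]
ee_rot: [0.566, 0.425, 0.565, -0.424]
wrist_force: [-0.2, -0.1, 0.3]
gripper_width: 0.998
```

```bash
python3 - <<'E'
from meas import *
meas('prop_square',.069,(.554,.286,.28),('side','wrist'),'m7')
s=monitor.get_state();print(s['ee_pos'],s['wrist_force'],s['gripper_width'])
E
```

```text
prop_square side 0.96 [0.5532 0.2879 0.2863] 0.051
prop_square wrist 0.94 [0.5547 0.2883 0.2796] 0.026
[0.55467655 0.28776854 0.13591101] [ 0.55919652 -0.33597689 -0.47039759] 0.9914339948165561
```

View pics/m7_wrist.png

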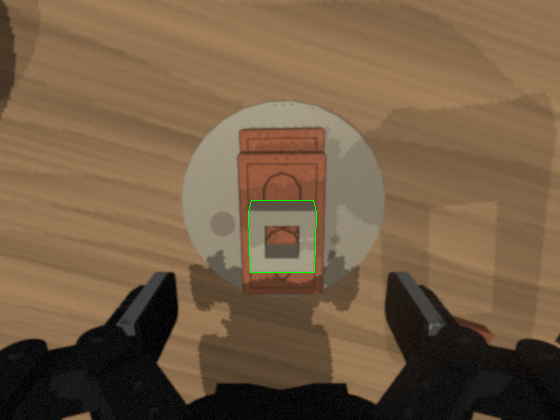

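View pics/m7_side.png

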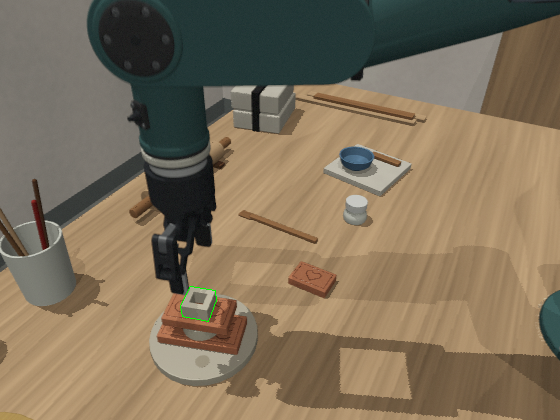

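The square prop is centred. Last is the short plaque.

jog_arm(
  moves="0 0 15 0 0 0; -8 -15 20 0 0 0; -24 -45 20 0 0 -0.1; -40 -77 20 0 0 -0.2; -56 -109 15 0 0 -0.3; -72 -141 0 0 0 -0.31; -86 -168 -20 0 0 -0.31; -95 -184 -40 0 0 -0.31; -95.5 -185.5 -60 0 0 -0.31; -95.5 -185.5 -65 0 0 -0.31",
)

```text
t: 29.8
ee_pos: [0.4547, 0.1007, 0.0654]
ee_rot: [-0.49, -0.505, -0.494, 0.51]
wrist_force: [-0.8, 0.3, 0.1]
gripper_width: 0.993
```

```bash
python3 - <<'E'
from meas import *
meas('plaque_short',0,(.459,.1024,-.03),('wrist',),'m8')
s=monitor.get_state();print(s['ee_pos'],s['wrist_force'],s['gripper_width'])
E
```

```text
plaque_short wrist 0.94 [ 0.46    0.1032 -0.0335] 0.039
[0.45713385 0.10202785 0.06810042] [ 0.09812404 -0.42513556 -0.25967509] 0.9934187185127853
```

View pics/m8_wrist.png

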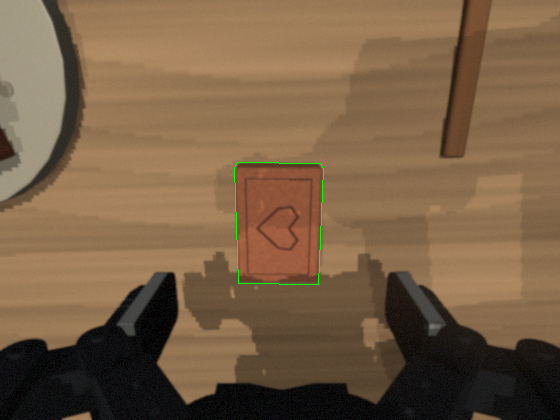

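The short plaque is at (279,224) and the fit agrees.

jog_arm(
  moves="0.5 0 -13 0 0 0; 0.5 0 -26 0 0 0; 0.5 0 -38 0 0 0; 0.5 0 -49 0 0 0; 0.5 0 -57 0 0 0; 0.5 0 -63 0 0 0; 0.5 0 -67 0 0 0; 0.5 0 -68 0 0 0; 0.5 0 -68 0 0 0; 0.5 0 -68 0 0 0",
)

```text
t: 30.73
ee_pos: [0.4599, 0.1022, 0.0028]
ee_rot: [0.493, 0.507, 0.493, -0.507]
wrist_force: [-0.3, 0.3, 0.5]
gripper_width: 0.994
```

jog_arm(
  moves="0 0 0 0 0 0; 0 0 0 0 0 0; 0 0 0 0 0 0; 0 0 0 0 0 0; 0 0 0 0 0 0; 0 0 0 0 0 0; 0 0 0 0 0 0; 0 0 0 0 0 0; 0 0 0 0 0 0; 0 0 0 0 0 0",
  hand=38,
  force=35,
)

```text
t: 31.57
ee_pos: [0.46, 0.1022, 0.0029]
ee_rot: [0.493, 0.507, 0.493, -0.507]
wrist_force: [0.1, 0.5, 5.4]
gripper_width: 0.554
```

jog_arm(
  moves="0 0 5 0 0 0; 0 0 15 0 0 0; 0 0 35 0 0 0; 0 0 60 0 0 0; 0 0 90 0 0 0.05; 0 0 115 0 0 0.1; 5 10 130 0 0 0.15; 14 27 135 0 0 0.2; 28 54 135 0 0 0.25; 42 82 135 0 0 0.31",
)

```text
t: 32.4
ee_pos: [0.5019, 0.1845, 0.1386]
ee_rot: [0.566, 0.425, 0.565, -0.424]
wrist_force: [-0.1, -0.4, -0.8]
gripper_width: 0.547
```

jog_arm(
  moves="8 15 0 0 0 0; 20 39 0 0 0 0; 33 65 0 0 0 0; 44 86 0 0 0 0; 50 98 0 0 0 0; 53 103.5 -3 0 0 0; 53 103.5 -8 0 0 0; 53 103.5 -14 0 0 0; 53 103.5 -20 0 0 0; 53 103.5 -25 0 0 0",
)

```text
t: 33.23
ee_pos: [0.5537, 0.2865, 0.1111]
ee_rot: [0.565, 0.424, 0.565, -0.426]
wrist_force: [-0.4, -0.3, -0.8]
gripper_width: 0.555
```

jog_arm(
  moves="0 0 -4 0 0 0; 0 0 -8 0 0 0; 0 0 -11 0 0 0; 0 0 -13 0 0 0; 0 0 -14 0 0 0; 0 0 -15 0 0 0; 0 0 -15 0 0 0; 0 0 -15 0 0 0; 0 0 -15 0 0 0; 0 0 -15 0 0 0",
)

```text
t: 34.07
ee_pos: [0.5546, 0.2878, 0.0976]
ee_rot: [0.565, 0.425, 0.565, -0.425]
wrist_force: [-0.0, 0.0, -1.0]
gripper_width: 0.549
```

jog_arm(
  moves="0 0 -0.5 0 0 0; 0 0 -1 0 0 0; 0 0 -1.5 0 0 0; 0 0 -2 0 0 0; 0 0 -2.5 0 0 0; 0 0 -3 0 0 0; 0 0 -3.5 0 0 0; 0 0 -4 0 0 0; 0 0 -4 0 0 0; 0 0 -4 0 0 0",
)

```text
t: 34.9
ee_pos: [0.5545, 0.2877, 0.094]
ee_rot: [0.565, 0.425, 0.565, -0.425]
wrist_force: [-1.7, -1.1, 2.8]
gripper_width: 0.548
```

Contact at 2.8 N. I'll release it and pull straight up.

jog_arm(
  moves="0 0 -0.5 0 0 0; 0 0 -0.5 0 0 0; 0 0 -0.5 0 0 0; 0 0 -0.5 0 0 0; 0 0 -0.5 0 0 0; 0 0 -0.5 0 0 0; 0 0 10 0 0 0; 0 0 25 0 0 0; 0 0 45 0 0 0; 0 0 60 0 0 0",
  hand=85,
)

```text
t: 35.73
ee_pos: [0.5548, 0.2878, 0.1556]
ee_rot: [0.566, 0.425, 0.565, -0.424]
wrist_force: [0.7, 0.3, 0.3]
gripper_width: 0.996
```

```bash
python3 - <<'E'
from meas import *
meas('plaque_short',.091,(.554,.286,.28),('wrist',),'m9')
s=monitor.get_state();print(s['ee_pos'],s['wrist_force'],s['gripper_width'])
E
```

```text
plaque_short wrist 0.86 [0.555  0.2884 0.2679] 0.035
[0.55651906 0.28852595 0.15823377] [0.75202226 0.17258875 0.38727567] 1.0011929686687815
```

jog_arm(
  moves="0 0 20 0 0 0; 0 0 40 0 0 0; -5 -20 60 0 0 0; -10 -50 70 0 0 0; -15 -90 70 0 0 0; -20 -130 70 0 0 0; -25 -170 70 0 0 0; -30 -210 70 0 0 0; -35 -230 70 0 0 0; -35 -230 70 0 0 0",
)

```text
t: 36.67
ee_pos: [0.5184, 0.0537, 0.2228]
ee_rot: [0.564, 0.426, 0.564, -0.427]
wrist_force: [-0.5, 0.4, -0.2]
gripper_width: 0.998
```

jog_arm(
  moves="-10 -30 0 0 0 0; -30 -60 0 0 0 0; -50 -90 0 0 0 0; -70 -120 0 0 0 0; -90 -150 0 0 0 0; -110 -180 0 0 0 0; -130 -210 0 0 0 0; -140 -230 0 0 0 0; -140 -230 0 0 0 0; -140 -230 0 0 0 0",
)

```text
t: 37.5
ee_pos: [0.3793, -0.1724, 0.2229]
ee_rot: [0.565, 0.426, 0.565, -0.425]
wrist_force: [1.0, -0.1, -0.0]
gripper_width: 0.99
```

```bash
python3 - <<'E'
from meas import *
for k,z in dict(plaque_long=.015,prop_ring=.031,plaque_mid=.053,prop_square=.069,plaque_short=.091).items():
    meas(k,z,(.5545,.2875,.28),('top','side'),'end_'+k)
meas('glaze_jar',0,(.4574,-.1002,.28),('top','side'))
r=masks_of('top','wood_tool');cp=camera_params('top');ys,xs=np.where(r[0]['pixels']);b=cv2.boxPoints(cv2.minAreaRect(np.c_[xs,ys].astype(np.float32)))
print('tool',[np.round(backproj(cp,q,.004)[:2],3) for q in b])
s=monitor.get_state();print(s['t'],s['ee_pos'],s['wrist_force'],s['gripper_width'])
E
```

```text
plaque_long top 0.67 [0.5538 0.2866 0.309 ] 0.715
plaque_long side 0.93 [0.5527 0.2872 0.293 ] 0.509
top none
prop_ring side 0.56 [0.5539 0.2861 0.4051] 0.715
top none
plaque_mid side 0.6 [0.554  0.2875 0.2921] 0.476
top none
prop_square side 0.79 [0.5553 0.2907 0.543 ] 0.635
plaque_short top 0.82 [0.5546 0.288  0.2825] 0.042
plaque_short side 0.83 [0.5544 0.2882 0.3136] 0.082
glaze_jar top 0.76 [ 0.4569 -0.1012  0.3708] 0.142
glaze_jar side 0.76 [ 0.4594 -0.1031  0.3883] 0.172
tool [array([0.669, 0.001]), array([ 0.668, -0.014]), array([ 0.496, -0.003]), array([0.497, 0.011])]
38.75 [ 0.37944143 -0.17235778  0.22336074] [ 0.6189912  -0.22607251 -0.30723835] 0.9970773222070484
```

View pics/end_plaque_short_side.png

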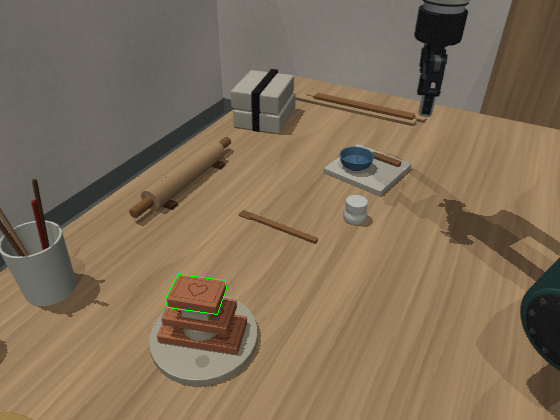

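View pics/end_plaque_short_top.png

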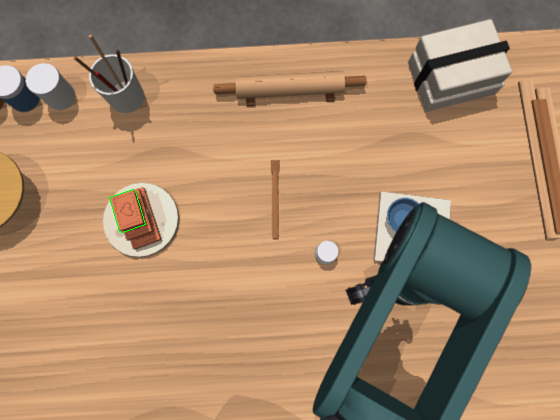

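The side view shows the complete, level stack at (200,310). The jar at (355,210) and the wooden tool at (278,226) are where they were, and the arm is clear.

```bash
python3 -c "
from rig import robot
print(robot.close_job())"
```

```text
the job is handed in; nothing more can be done
None
```

The firing stack is built on the kiln shelf in the order you asked for, and I handed the job in at about 39 s. No verdict was reported.

- **Placing:** Each piece was lowered until light contact showed (about 3–6 N at the wrist), then released, and the gripper was raised straight up.
- **Centring:** Fits made right after each release put all five pieces at about x 0.554, y 0.288. That is within about 2 mm of each other and of the shelf centre.
- **Parallel sides:** The plaque yaws came out at about 0.30, 0.285 and 0.27 rad, within about 0.03 rad of each other.
- **Jar and tool:** The wooden tool measured exactly where it started. The jar's fits moved 1–3 mm, which is about the accuracy of the fit.

**Checks that failed or disagreed:**
- **Final refit:** The refit of the lower four pieces was unusable, because the pieces above hide most of them. Only the short plaque fitted well at the end. For the others I relied on the fits made after each release and on the final side picture, where the stack looks level.
- **Earlier failed fits:** The top-camera fit of the long plaque was blocked by the arm, and the side-camera fit of the ring found the wrong thing. The wrist view gave good positions for both.

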